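# Widen the expandable dish rack to its second setting

## Robot

A 7-joint arm with a two-finger parallel gripper is mounted at the origin on the work surface. World frame = base frame: x ahead of the robot, y to its left, z up, the work surface at z = 0. Lengths are in m, angles in rad, forces in N, time in s.
With the tool pointing down it reaches from about 0.425 to 0.875 m from the base axis. Payload 4.7 kg.
Tool frame: the origin (TCP) lies midway between the tips of the shut fingers; the grasp point (between the pads) lies 19 mm behind it; z points along the fingers, y is the line along which they close (so a half turn about z gives the same grasp; the last joint's range is limited). The gripper opens to 87 mm and grips with 3 to 60 N. Pads are 19 mm wide; open, the fingers measure 117 mm over their backs; the gripper's body (75 mm by 190 mm) begins 51 mm behind the grasp point.
Start: joints at [-1.293, 0.321, -0.07, 1.45, 0.023, 1.371, -0.057], TCP at [0.17, 0.628, 0.223] pointing down, gripper open.
Joint ranges: [-2.86, 2.86], [-0.3, 2.09], [-1.38, 1.24], [0.06, 2.45], [-1.56, 4.7], [0.09, 2.05], [-2.69, 2.69]. Speed limits (rad/s): [2.57, 2.57, 3.14, 3.14, 3.14, 3.14, 3.14].

## Interface

Orientations are given as a rotation vector (axis times angle).
In Python, from bench import ctrl gives the robot as it stands. The module is installed in compiled form; this text tells all that it offers.
- The arm moves only by the shell command python3 -m handwheel 'ROWS' [FORCE]. ROWS is JSON, a list of rows, each a list of 7 numbers: the finger opening in m, from 0 to 0.087, then the shift along the tool's x, y, z in m, then the turn, a rotation vector about the tool's x, y, z in degrees. A call has 1 to 12 rows; each row shifts and turns the commanded pose from where the row before left it, along the tool's axes as they then stand; what a row does not reach is not made up. A row lasts 1/8 s, in which the tool goes at most 62.5 mm and 10.7 degrees, less where a joint would pass 70% of its speed; a pose out of reach is approached as far as the arm can. A call is refused whole if a number of a shift passes 0.0625 or a number of a turn 10.7, either way. A call with a gripper value outside its range is refused whole. The fingers move at their own pace and stop on an object; FORCE is the grip in N (left out, the last holds). Time passes only in rows, so rows that do not move let the fingers close. It gives the time, the measured TCP pose, the force, the opening and the grip force at its end, in the units of the state.
- ctrl.get_state(): the state, without advancing time (a new reading comes with each control period).
- ctrl.get_image(name): name is "side" or "top" or "wrist"; returns (picture, depth): 480x640x3 uint8, blue, green, red; 480x640 float32, m along the optical axis (not along the pixel's ray), 0 where there is no reading.
- ctrl.camera_info(name): a dict with "intrinsics" (3x3 intrinsics, pixels), "R" (3x3) and "t" (3): a world point X has camera coordinates R X + t. Camera axes: x right, y down, z forward; pixel columns grow to the right and rows downward; lengths in m; the calibration is good to about 2 mm. A picture is of the moment at which its call begins: read the wrist's pose just before it. camera_info takes no time and is no camera call; for the wrist camera it gives the pose at the moment of the call.
- ctrl.close_job(): hands the job in; it is judged then, once.
The state is a dict: "time": time; "joint_positions": joint angles; "qd": joint speeds; "joint_torque": joint torques, N m; "position": TCP position; "tool_rot": TCP orientation; "ft_force": force on the tool from outside, world axes, zero at the start; "torque": the same for the moment, N m; "grip_width": opening from 0.0 (shut) to 1.0 (fully open); "grip_force": force on a finger pad.
Only numpy, scipy, OpenCV 4.12 (cv2) and the standard library are available. Lean on these libraries where they do the work, as an engineer would, in place of code of your own. Each camera call takes 0.05 s, during which the arm holds its last target. There are 200 camera calls.

## Task

The dish rack is pushed in to its narrow setting. Squeeze in the pair of spring buttons on its front rail, draw the extension out and let the buttons click out of the second pair of holes, so that the rack stands locked at its wide setting. Ease it along and stop at the click: hauling on the rail while the buttons are caught in a hole bends the thin clip they sit on. Leave the mug and the bottle beside the rack where they are.

Things in the scene. Friction and masses are not known exactly. Their poses are not given: they have to be found in the camera images.
- rack: Expandable steel dish rack of 25 mm square tube; its rubber feet do not shift. Origin: on the worktop below the two spring buttons of the front rail. x across the rack to the back rail (270 mm off), y along the rails, the way the extension draws out, z up. The main half, with plates 220 mm across standing in it (tops 0.31 m high), reaches from y = -125 to -430 mm.
- rail_mid (a point): Point on the front rail's axis midway between the two buttons, 80 mm above the rack's origin; fixed to the rack. Nothing stands within 70 mm beside the front rail, under it or over it, from y = -100 to +60 mm of here.
- ext: The extension: 25 x 25 mm outer tubes (1.5 mm walls) sliding over the inner rails along the rack's y, same axes. Origin: on the front tube's axis midway between its first pair of holes (11.5 mm wide, one in each side wall), in which the buttons stand at the start. It must move out (+y) to bring the second pair of holes to the buttons; the drag is then 3 to 4 N.
- end_bar (a point): Middle of the extension's end bar, a 25 mm square tube across the rack's end at rail height, 82 mm ahead of the ext origin, with a foot at each end. Between the rails is a low empty deck of wires, below the rails' axis and starting 80 mm behind the front rail.
- btn_near: Spring button of the inner front rail, on the robot's side: a steel pin 10 mm across with a round dome, 5 mm out of the tube's wall at rail-axis height when locked. Origin: the dome's tip. Moves along the rack's x, +x when pressed, spring 2.4 N out, 4.4 N flush. While over 3 mm out it is caught in its hole; an outward pull of over 12 N against the caught pair bends their clip.
- btn_far: The same button on the rail's other side, pressed towards -x. Tips 35 mm apart when out, 25 mm when flush. Held flush with the wall (as by flat finger pads squeezing both sides of the tube over them), they let the hole's edge ride over their domes when the tube is drawn with 10 to 20 N, and then run under the wall until the next holes come. Their clip gives up to 2 mm along y.
- mug: White mug, 82 mm across, 95 mm high, standing beyond the extension's end; origin under its centre. Bystander.
- soap: Pale plastic bottle with a neck, 62 mm across, 170 mm high, standing beyond the extension's end; origin under its centre. Bystander.
- tube_mouth (a point): Centre of the front tube's open end, 120 mm behind (-y) the ext origin, moving with it. Between the two lies the tube's only other pair of holes, alike. Its place differs from rack to rack, 40 to 90 mm from the first pair, so it must be seen or felt: there the buttons jump out and stop the tube.

How it is judged:
By the outcome, as a careful person would: the job done as asked, in the order asked, and still so for the second after the job is handed in, with the robot touching nothing.
It also fails if it takes over 42 s, if anything falls off the work surface, if the arm or the gripper's body presses on something with over 40 N, if the wrist force passes 120 N, or if a joint passes its speed limit or range.

## Working session

There is one attempt and no reset: what is moved stays moved. The work goes in short steps, Python scripts to look and compute and a shell command to move; the robot and the scene stay as the last step left them, time stands still between calls to the robot, and variables do not carry over. Pictures are saved under pics/ and viewed, at most 10 in all, crops included, and the job is handed in when it is done.

```bash
mkdir -p pics; python3 - <<'E'
from bench import ctrl
import cv2,numpy as np
s=ctrl.get_state();print(s)
ims=[]
for n in("side","top","wrist"):
    ci=ctrl.camera_info(n);p,d=ctrl.get_image(n);cv2.imwrite(f"pics/{n}0.png",p);np.save(f"pics/{n}0.npy",d)
    np.savez(f"pics/{n}0c.npz",**ci)
    print(n,np.round(ci["intrinsics"],1).tolist(),np.round(ci["R"],3).tolist(),np.round(ci["t"],3))
E
```

```text
{'time': 0.0, 'joint_positions': array([-1.29291398,  0.32179628, -0.07010047,  1.45166587,  0.02260242,
        1.37080367, -0.05690657]), 'qd': array([ 2.99452597e-04,  1.27558723e-03,  1.49845137e-03,  1.04954344e-03,
       -1.94298398e-04, -1.00833264e-04, -4.92016485e-05]), 'joint_torque': array([ 2.99107887e-04, -4.91294360e+01, -4.03776057e-01, -3.12525129e+01,
       -6.39297534e-02,  4.35497565e-02,  1.52661114e-04]), 'position': array([0.1693728 , 0.62697287, 0.22148358]), 'tool_rot': array([-4.13066831e-01, -3.11416355e+00,  2.95252462e-03]), 'ft_force': array([-0.1938475 ,  0.44075064, -0.18042212]), 'torque': array([0.02383665, 0.00935317, 0.05915176]), 'grip_force': 0.0, 'grip_width': 0.9984573155984438}
side [[612.9, 0.0, 317.0], [0.0, 612.9, 241.5], [0.0, 0.0, 1.0]] [[0.946, -0.325, 0.013], [-0.227, -0.689, -0.689], [0.232, 0.648, -0.725]] [-0.496  0.241  0.924]
top [[480.2, 0.0, 319.5], [0.0, 480.2, 238.5], [0.0, 0.0, 1.0]] [[-0.017, -1.0, -0.006], [-0.982, 0.018, -0.188], [0.189, 0.003, -0.982]] [0.085 0.526 0.759]
wrist [[366.3, 0.0, 321.9], [0.0, 366.3, 239.7], [0.0, 0.0, 1.0]] [[0.261, 0.965, -0.002], [0.936, -0.252, 0.247], [0.238, -0.067, -0.969]] [-0.649 -0.03   0.39 ]
```

View pics/top0.png

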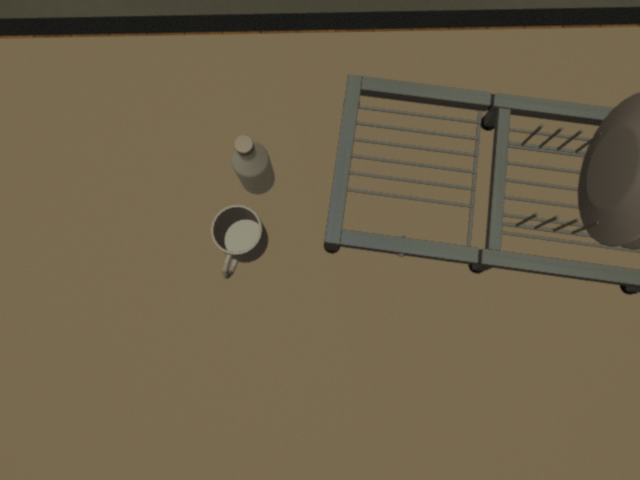

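View pics/side0.png

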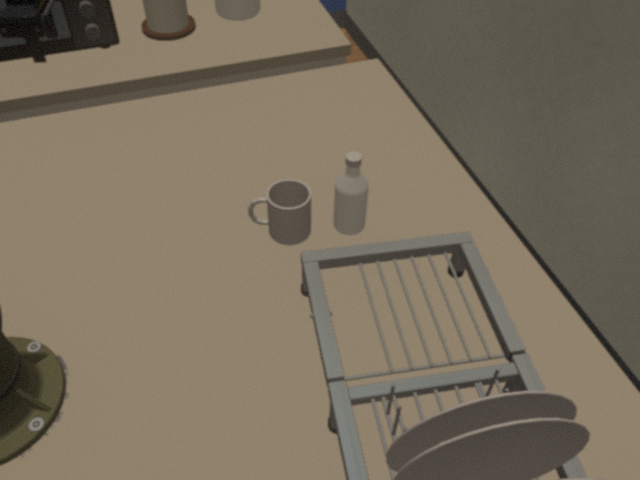

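The top view shows the front rail running from (335,237) to (640,275), with the tube mouth near (480,255) and the buttons near (403,238) and (402,253). The mug is at (237,232) and the bottle at (250,160). The side view shows the front rail from (310,255) to (340,378), with the buttons near (318,315). I'll enlarge both.

```bash
cat > h.py <<'E'
import numpy as np,cv2
def cam(n,k=0):
    c=np.load(f"pics/{n}{k}c.npz");return c["intrinsics"],c["R"],c["t"]
def ray(n,uv,z,k=0):
    K,R,t=cam(n,k);o=-R.T@t
    out=[]
    for u,v in np.atleast_2d(uv):
        d=R.T@np.linalg.solve(K,[u,v,1.]);out.append(o+d*(z-o[2])/d[2])
    return np.array(out)
def proj(n,X,k=0):
    K,R,t=cam(n,k);p=np.atleast_2d(X)@R.T+t;p=p@K.T;return p[:,:2]/p[:,2:]
E
python3 - <<'E'
import cv2,numpy as np
from h import *
a=cv2.imread("pics/top0.png")[220:290,320:500];b=cv2.imread("pics/side0.png")[240:400,280:360]
a=cv2.resize(a,None,fx=4.4,fy=4.4,interpolation=cv2.INTER_CUBIC)
b=cv2.resize(cv2.rotate(b,cv2.ROTATE_90_CLOCKWISE),None,fx=3.5,fy=3.5,interpolation=cv2.INTER_CUBIC)
w=max(a.shape[1],b.shape[1])
im=np.zeros((a.shape[0]+b.shape[0],w,3),np.uint8);im[:a.shape[0],:a.shape[1]]=a;im[a.shape[0]:,:b.shape[1]]=b
im=np.clip(im.astype(float)*1.8,0,255).astype(np.uint8);print(im.shape)
cv2.imwrite("pics/z1.png",im)
for n in("top","side","wrist"):
    K,R,t=cam(n);print(n,-R.T@t)
# tube edges from top: gradient columnwise
print(np.round(ray("top",[(335,237),(480,256),(640,275),(403,245)],0.0925),3))
g=cv2.imread("pics/top0.png").astype(int)
hsv=cv2.imread("pics/top0.png")
for u in (360,380,430,460): print(u,[tuple(x) for x in g[226:270:2,u]])
E
```

```text
(588, 792, 3)
top [0.37487433 0.0730186  0.84489294]
side [ 0.30874361 -0.59412098  0.8422818 ]
wrist [0.10417025 0.64507998 0.38369888]
[[ 0.521  0.051  0.093]
 [ 0.487 -0.178  0.093]
 [ 0.452 -0.425  0.093]
 [ 0.506 -0.057  0.093]]
360 [(np.int64(81), np.int64(107), np.int64(121)), (np.int64(80), np.int64(107), np.int64(121)), (np.int64(78), np.int64(104), np.int64(118)), (np.int64(81), np.int64(95), np.int64(94)), (np.int64(85), np.int64(96), np.int64(91)), (np.int64(89), np.int64(97), np.int64(92)), (np.int64(91), np.int64(98), np.int64(93)), (np.int64(92), np.int64(98), np.int64(92)), (np.int64(94), np.int64(99), np.int64(95)), (np.int64(93), np.int64(97), np.int64(93)), (np.int64(75), np.int64(82), np.int64(83)), (np.int64(40), np.int64(49), np.int64(55)), (np.int64(76), np.int64(100), np.int64(114)), (np.int64(81), np.int64(107), np.int64(120)), (np.int64(79), np.int64(105), np.int64(120)), (np.int64(79), np.int64(107), np.int64(122)), (np.int64(77), np.int64(105), np.int64(119)), (np.int64(79), np.int64(106), np.int64(120)), (np.int64(81), np.int64(106), np.int64(122)), (np.i
[... 2434 characters left out ...]
64(107), np.int64(122)), (np.int64(78), np.int64(105), np.int64(120)), (np.int64(79), np.int64(105), np.int64(120)), (np.int64(78), np.int64(102), np.int64(116)), (np.int64(84), np.int64(97), np.int64(96)), (np.int64(87), np.int64(99), np.int64(96)), (np.int64(87), np.int64(98), np.int64(95)), (np.int64(88), np.int64(100), np.int64(96)), (np.int64(89), np.int64(100), np.int64(96)), (np.int64(90), np.int64(101), np.int64(97)), (np.int64(90), np.int64(101), np.int64(96)), (np.int64(67), np.int64(76), np.int64(78)), (np.int64(45), np.int64(56), np.int64(63)), (np.int64(75), np.int64(101), np.int64(115)), (np.int64(80), np.int64(106), np.int64(120)), (np.int64(78), np.int64(105), np.int64(119))]
```

View pics/z1.png

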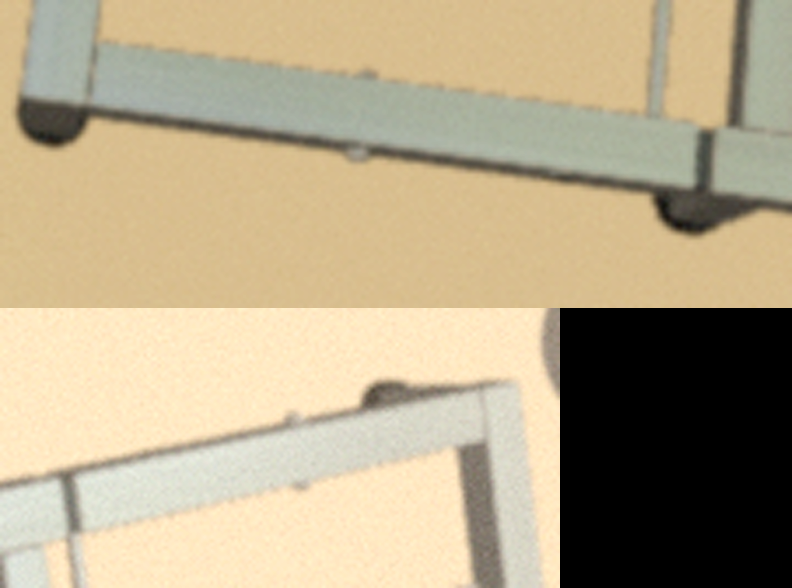

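View pics/wrist0.png

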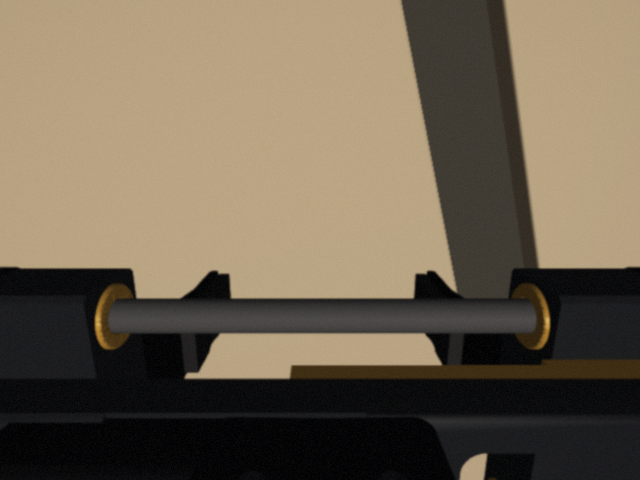

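Zoomed: the near button is at zoom (358,153) and the far one at (368,73) in the top view. In the side view they are at (293,418) and (303,487). The tube mouth is the dark joint at (703,160), and a faint notch near (570,172) may be the second hole. Next I measure them.

```bash
python3 - <<'E'
from h import *
from scipy.spatial.transform import Rotation as Ro
g=cv2.GaussianBlur(cv2.imread("pics/top0.png"),(3,3),0).astype(float)
def edges(us):
    F=[];N=[]
    for u in us:
        vc=int(round(237+(u-335)*19/145+4)) 
        rb=g[:,u,2]-g[:,u,0]; lum=g[:,u].sum(1)
        v=vc
        while rb[v]<20: v-=1
        F.append((u,v+(rb[v]-20)/(rb[v]-rb[v+1])))
        v=vc
        th=220
        while lum[v]>th: v+=1
        N.append((u,v-1+(lum[v-1]-th)/(lum[v-1]-lum[v])))
    return np.array(F),np.array(N)
us=[u for u in range(350,472) if not 395<u<412]
F,N=edges(us)
def fit(P):
    X=ray("top",P,0.0925)[:,:2]; c=np.median(X,0); 
    for _ in range(3):
        vx,vy,x,y=cv2.fitLine(X.astype(np.float32),cv2.DIST_HUBER,0,.001,.001).ravel()
        n=np.array([-vy,vx]);r=(X-[x,y])@n; X=X[abs(r)<.002]
    d=np.array([vx,vy]); d*=np.sign(d[1]); return d,np.array([x,y]),r.std()
a=fit(F);b=fit(N);print(a,b)
d=a[0]+b[0];d/=np.linalg.norm(d);ex=np.array([d[1],-d[0]])
print("width",(a[1]-b[1])@ex,"yaw of rack y deg",np.degrees(np.arctan2(-d[0],d[1])))
c=(a[1]+b[1])/2
# buttons: triangulate
def tri(pt,ps):
    A=[];
    P=[]
    for n in("top","side"):
        K,R,t=cam(n);P.append(K@np.c_[R,t])
    X=cv2.triangulatePoints(P[0],P[1],np.array(pt,float).reshape(2,1),np.array(ps,float).reshape(2,1)).ravel();return X[:3]/X[3]
for pt,ps in(((401.4,254.6),(311.4,315.3)),((403.6,236.8),(331.1,312.4))):
    X=tri(pt,ps);r=ray("top",[pt],.08)[0]
    print("tip",X,"rack rel: s",(X[:2]-c)@d,"x",(X[:2]-c)@ex,"| plane",r,(r[:2]-c)@d,(r[:2]-c)@ex, "side plane",ray("side",[ps],.08)[0])
m=ray("top",[(479.8,256.4)],.0925)[0];print("mouth s",(m[:2]-c)@d)
h=ray("top",[(449.5,259)],.08)[0];print("hole? s",(h[:2]-c)@d)
np.savez("pics/rack.npz",d=d,ex=ex,c=c)
rm=Ro.from_rotvec([-4.13066831e-01,-3.11416355,2.95e-3]).as_matrix();print(rm.round(3))
# dark wall intensity along the near wall at z=.08
K=[]
for s in np.arange(-.13,.05,.003): 
    q=c+d*s-ex*.0125
    uv=proj("top",[*q,.081])[0]; K.append((round(s*1000),int(cv2.getRectSubPix(g.astype(np.float32),(1,1),tuple(map(float,uv))).mean())))
print(K)
E
```

```text
(array([0.15728734, 0.9875529 ], dtype=float32), array([ 0.51534563, -0.07752348], dtype=float32), np.float64(0.00020775932209395783)) (array([0.15704553, 0.9875914 ], dtype=float32), array([ 0.4919329 , -0.07688548], dtype=float32), np.float64(0.00014946232864627957))
width 0.023222035 yaw of rack y deg -9.042464
tip [ 0.49396597 -0.05640814  0.07796308] rack rel: s 0.01901757075662139 x -0.01282157523020993 | plane [ 0.49295007 -0.05597315  0.08      ] 0.019287488148007764 -0.013893222714812446 side plane [ 0.49390716 -0.05783558  0.08      ]
tip [ 0.52390906 -0.06138889  0.07879974] rack rel: s 0.018804764163997605 x 0.017532186608983577 | plane [ 0.52206376 -0.06096536  0.08      ] 0.018933012433960696 0.01564326189339687 side plane [ 0.52457671 -0.06218704  0.08      ]
mouth s -0.10183772394815281
hole? s -0.05790369422189687
[[-0.965  0.261 -0.   ]
 [ 0.261  0.965 -0.002]
 [-0.    -0.002 -1.   ]]
[(-130, 58), (-127, 53), (-124, 44), (-121, 43), (-118, 41), (-115, 40), (-112, 40), (-109, 40), (-106, 39), (-103, 40), (-100, 43), (-97, 43), (-94, 39), (-91, 37), (-88, 46), (-85, 57), (-82, 56), (-79, 55), (-76, 58), (-73, 58), (-70, 56), (-67, 53), (-64, 57), (-61, 57), (-58, 53), (-55, 50), (-52, 57), (-49, 58), (-46, 57), (-43, 56), (-40, 59), (-37, 57), (-34, 55), (-31, 55), (-28, 59), (-25, 57), (-22, 55), (-19, 54), (-16, 58), (-13, 57), (-10, 54), (-7, 56), (-4, 59), (-1, 57), (2, 54), (5, 57), (8, 58), (11, 56), (14, 54), (17, 66), (20, 75), (23, 67), (26, 57), (29, 57), (32, 58), (35, 55), (38, 52), (41, 57), (44, 58), (47, 55)]
```

```bash
python3 - <<'E'
from h import *
from bench import ctrl
r=np.load("pics/rack.npz");c,d,ex=r["c"],r["d"],r["ex"]
for n,off in(("top",-.0125),("side",-.0125)):
    g=np.mean([ctrl.get_image(n)[0].astype(np.float32).mean(2) for _ in range(10)],0).astype(np.float32)
    for z in(.077,.081,.085):
        S=np.arange(-.095,.015,.0025);v=[]
        for s in S:
            uv=proj(n,[*(c+d*s+ex*(off+.001)),z])[0];v.append(float(cv2.getRectSubPix(g,(1,1),tuple(map(float,uv)))[0,0]))
        v=np.array(v);print(n,z,[(round((s-.019)*1000),int(x)) for s,x in zip(S,v)])
from scipy.spatial.transform import Rotation as Ro
s=ctrl.get_state();R0=Ro.from_rotvec(s["tool_rot"]).as_matrix();p=s["position"]
m=np.array([.5075,-.0585])
print("pos",p,"target rot turn deg:",-np.degrees(np.arctan2(-.1571,.9876)-np.arctan2(R0[1,1],R0[0,1])))
th=np.radians(84)/12
A=np.zeros((2,2));
for k in range(12):
    A+=(R0@Ro.from_rotvec([0,0,th*k]).as_matrix())[:2,:2]
print("dx,dy",np.linalg.solve(A,m-p[:2]))
E
```

```text
top 0.077 [(-114, 38), (-112, 36), (-109, 39), (-106, 48), (-104, 48), (-102, 45), (-99, 45), (-96, 51), (-94, 50), (-91, 48), (-89, 44), (-86, 45), (-84, 50), (-81, 49), (-79, 45), (-76, 39), (-74, 43), (-71, 52), (-69, 52), (-66, 49), (-64, 46), (-61, 51), (-59, 51), (-56, 47), (-54, 45), (-51, 47), (-49, 52), (-46, 50), (-44, 48), (-41, 44), (-39, 47), (-36, 51), (-34, 49), (-31, 45), (-29, 44), (-26, 49), (-24, 51), (-21, 48), (-19, 45), (-16, 46), (-14, 52), (-11, 50), (-9, 47), (-6, 43)]
top 0.081 [(-114, 44), (-112, 42), (-109, 44), (-106, 47), (-104, 45), (-102, 45), (-99, 47), (-96, 51), (-94, 50), (-91, 45), (-89, 47), (-86, 48), (-84, 51), (-81, 48), (-79, 45), (-76, 47), (-74, 50), (-71, 55), (-69, 56), (-66, 49), (-64, 50), (-61, 50), (-59, 51), (-56, 47), (-54, 47), (-51, 49), (-49, 52), (-46, 49), (-44, 47), (-41, 48), (-39, 49), (-36, 50), (-34, 47), (-31, 46), (-29, 48), (-26, 50), (-24, 50), (-21, 47), (-19, 47), (-16, 48), (-14, 51), (-11, 49), (-9, 46), (-6, 47)]
top 0.085 [(-114, 54), (-112, 51), (-109, 52), (-106, 53), (-104, 55), (-102, 53), (-99, 52), (-96, 52
[... 1306 characters left out ...]
92), (-24, 91), (-21, 91), (-19, 90), (-16, 92), (-14, 92), (-11, 90), (-9, 87), (-6, 82)]
side 0.085 [(-114, 84), (-112, 84), (-109, 83), (-106, 86), (-104, 86), (-102, 83), (-99, 85), (-96, 87), (-94, 84), (-91, 86), (-89, 87), (-86, 84), (-84, 81), (-81, 83), (-79, 86), (-76, 85), (-74, 86), (-71, 88), (-69, 85), (-66, 86), (-64, 89), (-61, 86), (-59, 86), (-56, 88), (-54, 87), (-51, 86), (-49, 88), (-46, 88), (-44, 84), (-41, 86), (-39, 88), (-36, 86), (-34, 85), (-31, 87), (-29, 90), (-26, 85), (-24, 87), (-21, 89), (-19, 87), (-16, 87), (-14, 87), (-11, 86), (-9, 81), (-6, 91)]
pos [0.16954127 0.62752046 0.2225858 ] target rot turn deg: 83.92274210305077
dx,dy [-0.06867868 -0.01230496]
```

```bash
R='[0.087,-0.059,-0.0105,0,0,0,6]'; python3 -m handwheel '[[0.087,-0.059,-0.0105,0,0,0,6],[0.087,-0.059,-0.0105,0,0,0,6],[0.087,-0.059,-0.0105,0,0,0,6],[0.087,-0.059,-0.0105,0,0,0,6],[0.087,-0.059,-0.0105,0,0,0,6],[0.087,-0.059,-0.0105,0,0,0,6],[0.087,-0.059,-0.0105,0,0,0,6],[0.087,-0.059,-0.0105,0,0,0,6],[0.087,-0.059,-0.0105,0,0,0,6],[0.087,-0.059,-0.0105,0,0,0,6],[0.087,-0.059,-0.0105,0,0,0,6],[0.087,-0.059,-0.0105,0,0,0,6]]' 40 && python3 -m handwheel '[[0.087,-0.059,-0.0105,0,0,0,6],[0.087,-0.059,-0.0105,0,0,0,6],[0.087,0,0,0,0,0,0],[0.087,0,0,0,0,0,0]]'
cat > rel.py <<'E'
from h import *
from bench import ctrl
from scipy.spatial.transform import Rotation as Ro
s=ctrl.get_state();R=Ro.from_rotvec(s["tool_rot"]).as_matrix();p=s["position"]
t=np.array([.5075,-.0585,.061]);d=np.array([.1571,.9876,0]);ex=np.array([.9876,-.1571,0])
print("t",round(s["time"],2),"pos",p.round(4),"shift to rail in tool",(R.T@(t-p)).round(4),"turn",np.degrees(np.arctan2(R[1,1],R[0,1]))+9.04,"tilt",R[:2,2].round(4),"s",round((p-t)@d*1000,2))
f=s["ft_force"];print("F along d",round(f@d,2),"ex",round(f@ex,2),"z",round(f[2],2),"w",round(s["grip_width"]*87,2),"gf",round(s["grip_force"],1))
E
python3 rel.py
```

```text
time: 2.65
position: [0.5244, 0.0534, 0.2228]
tool_rot: [2.169, 2.272, 0.001]
ft_force: [0.4, 0.4, -0.8]
grip_width: 0.997
grip_force: 0.0
time: 3.15
position: [0.5031, -0.0616, 0.2227]
tool_rot: [-2.39, -2.038, -0.002]
ft_force: [0.3, 0.1, -1.3]
grip_width: 0.996
grip_force: 0.0
t 3.15 pos [ 0.5031 -0.0616  0.2227] shift to rail in tool [0.0036 0.0038 0.1617] turn -0.042494382145083165 tilt [0.0006 0.0011] s -3.77
F along d 0.16 ex 0.32 z -1.3 w 86.65 gf 0.0
```

```bash
python3 -m handwheel '[[0.087,0.001,0.004,0.05,0,0,0],[0.087,0,0,0.05,0,0,0],[0.087,0,0,0.04,0,0,0],[0.087,0,0,0.021,0,0,0],[0.087,0,0,0,0,0,0],[0.087,0,0,0,0,0,0]]' 40; python3 rel.py; python3 - <<'E'
from bench import ctrl
import cv2,numpy as np
a=ctrl.get_image("wrist")[0];b=ctrl.get_image("side")[0]
b=cv2.resize(b[200:400,250:400],None,fx=2.4,fy=2.4);a=a[:480]
o=np.zeros((480,800,3),np.uint8);o[:,:440]=cv2.resize(a,(440,330)).repeat(1,0)[:480] if 0 else 0
o[:330,:440]=cv2.resize(a,(440,330));o[:480,440:800]=b
cv2.imwrite("pics/g1.png",np.clip(o*1.6,0,255).astype(np.uint8))
E
```

```text
time: 3.9
position: [0.5081, -0.0609, 0.0624]
tool_rot: [2.388, 2.04, 0.002]
ft_force: [0.6, 0.5, 1.1]
grip_width: 1.001
grip_force: 0.0
t 3.9 pos [ 0.5081 -0.0609  0.0624] shift to rail in tool [ 0.0023 -0.0009  0.0014] turn 0.044108988027071305 tilt [0.0013 0.0001] s -2.3
F along d 0.58 ex 0.47 z 1.14 w 87.08 gf 0.0
```

View pics/g1.png

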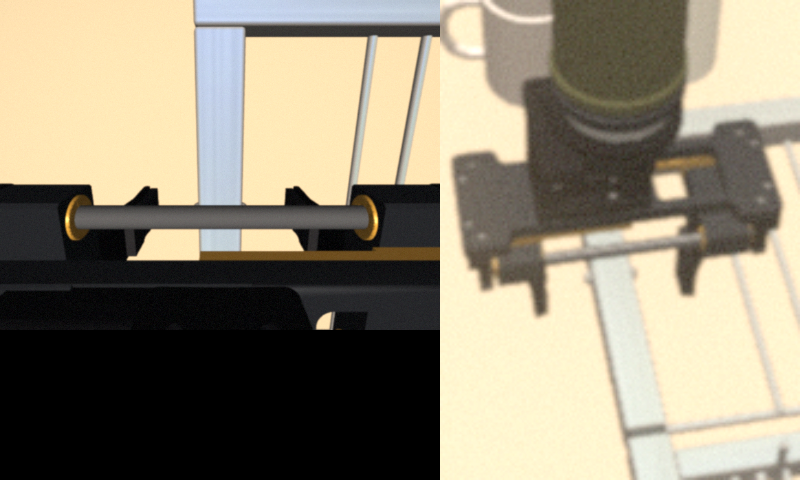

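The rail runs midway between the open fingers, which straddle the buttons: in the side crop the buttons are at (585,275) and (632,272). I'll squeeze.

```bash
python3 -m handwheel '[[0.04,0,0,0.001,0,0,0],[0.02,0,0,0,0,0,0],[0.02,0,0,0,0,0,0],[0.02,0,0,0,0,0,0],[0.02,0,0,0,0,0,0],[0.02,0,0,0,0,0,0],[0.02,0,0,0,0,0,0]]' 50; python3 rel.py
```

```text
time: 4.88
position: [0.507, -0.0619, 0.0605]
tool_rot: [-2.391, -2.038, -0.0]
ft_force: [-0.7, 0.5, 0.4]
grip_width: 0.292
grip_force: 4.3
t 4.88 pos [ 0.507  -0.0619  0.0605] shift to rail in tool [ 0.0035 -0.0001 -0.0005] turn -0.07080619636459495 tilt [-0.  0.] s -3.48
F along d 0.42 ex -0.77 z 0.42 w 25.44 gf 4.3
```

```bash
python3 -m handwheel '[[0.02,0,0,0,0,0,0],[0.02,0,0,0,0,0,0],[0.02,0,0,0,0,0,0]]' 50; python3 rel.py
```

```text
time: 5.25
position: [0.507, -0.062, 0.0605]
tool_rot: [-2.391, -2.038, -0.0]
ft_force: [-0.9, -0.5, -0.3]
grip_width: 0.274
grip_force: 50.0
t 5.25 pos [ 0.507  -0.062   0.0605] shift to rail in tool [ 0.0035 -0.0001 -0.0005] turn -0.07035140760225644 tilt [-0.  0.] s -3.5
F along d -0.67 ex -0.79 z -0.3 w 23.85 gf 50.0
```

```bash
for i in 1; do python3 -m handwheel '[[0.02,0.001,0,0,0,0,0],[0.02,0.001,0,0,0,0,0],[0.02,0.001,0,0,0,0,0]]' >/dev/null; python3 rel.py;  python3 -m handwheel '[[0.02,0.001,0,0,0,0,0],[0.02,0.001,0,0,0,0,0],[0.02,0.001,0,0,0,0,0]]' >/dev/null; python3 rel.py; done
```

```text
t 5.62 pos [ 0.5072 -0.061   0.0605] shift to rail in tool [ 0.0025 -0.0001 -0.0005] turn -0.12788470893302772 tilt [-0.0004 -0.0025] s -2.54
F along d -6.91 ex 0.04 z 0.88 w 24.11 gf 50.0
t 6.0 pos [ 0.5075 -0.0591  0.0605] shift to rail in tool [ 0.0006 -0.0001 -0.0005] turn -0.17417547384086696 tilt [-0.0006 -0.0034] s -0.57
F along d -7.82 ex -0.21 z -0.14 w 23.97 gf 50.0
```

```bash
python3 -m handwheel '[[0.02,0.001,0,0,0,0,0],[0.02,0.001,0,0,0,0,0],[0.02,0.001,0,0,0,0,0]]' >/dev/null; python3 rel.py;  python3 -m handwheel '[[0.02,0.001,0,0,0,0,0],[0.02,0.001,0,0,0,0,0],[0.02,0.001,0,0,0,0,0]]' >/dev/null; python3 rel.py
```

```text
t 6.38 pos [ 0.5078 -0.0572  0.0605] shift to rail in tool [-0.0013 -0.0001 -0.0005] turn -0.1935966170175316 tilt [-0.0009 -0.0048] s 1.34
F along d -10.44 ex 0.1 z 1.31 w 23.84 gf 50.0
t 6.75 pos [ 0.5079 -0.0564  0.0605] shift to rail in tool [-0.0021 -0.0001 -0.0005] turn -0.2612691007230339 tilt [-0.0014 -0.0073] s 2.11
F along d -14.27 ex 0.55 z 0.86 w 23.67 gf 50.0
```

```bash
python3 -m handwheel '[[0.02,0.001,0,0,0,0,0],[0.02,0.001,0,0,0,0,0]]' >/dev/null; python3 rel.py;  python3 -m handwheel '[[0.02,0.001,0,0,0,0,0],[0.02,0.001,0,0,0,0,0]]' >/dev/null; python3 rel.py
```

```text
t 7.0 pos [ 0.5086 -0.0521  0.0605] shift to rail in tool [-0.0065 -0.0001 -0.0005] turn -0.23069940378476161 tilt [-0.0009 -0.0041] s 6.51
F along d -7.54 ex -0.34 z 0.07 w 23.81 gf 50.0
t 7.25 pos [ 0.5092 -0.0485  0.0605] shift to rail in tool [-0.0102 -0.0001 -0.0004] turn -0.15773222428830813 tilt [-0.0006 -0.0025] s 10.19
F along d -6.01 ex 0.4 z 0.77 w 23.8 gf 50.0
```

```bash
cat > mouth.py <<'E'
from h import *
from bench import ctrl
r=np.load("pics/rack.npz");c,d,ex=r["c"],r["d"],r["ex"]
g=np.mean([ctrl.get_image("top")[0].astype(np.float32).mean(2) for _ in range(2)],0).astype(np.float32)
S=np.arange(-.14,.0,.0005)
v=np.array([np.mean([float(cv2.getRectSubPix(g,(1,1),tuple(map(float,proj("top",[*(c+d*s+ex*o),.0925])[0])))[0,0]) for o in(-.006,-.003,0,.003,.006)]) for s in S])
dv=np.gradient(cv2.GaussianBlur(v.reshape(-1,1),(1,5),0).ravel())
i=np.argmax(dv);print("mouth s by edge",S[i]*1000,"travel",(S[i]-.019)*1000+120)
E
python3 -m handwheel '[[0.02,0,0,0,0,0,0],[0.02,0.002,0,0,0,0,0],[0.02,0.002,0,0,0,0,0],[0.02,0.002,0,0,0,0,0],[0.02,0.002,0,0,0,0,0]]' 10 >/dev/null; python3 rel.py; python3 mouth.py
```

```text
t 7.88 pos [ 0.5105 -0.0402  0.0605] shift to rail in tool [-0.0186  0.     -0.0004] turn -0.1491170972075171 tilt [-0.0006 -0.0021] s 18.56
F along d -7.23 ex 0.35 z 0.65 w 24.64 gf 10.0
mouth s by edge -133.0 travel -32.0
```

```bash
sed -i 's/^i=np.argmax.*/o=np.argsort(-abs(dv))[:40];print(sorted((round(S[k]*1000-19,1),round(float(dv[k]),1)) for k in o));cv2.imwrite("pics\/t2.png",np.clip(cv2.resize(g[200:300,320:520],None,fx=4,fy=4)*1.7,0,255))/' mouth.py; python3 mouth.py
```

```text
[(np.float64(-158.5), 0.2), (np.float64(-158.0), 0.2), (np.float64(-157.5), 0.2), (np.float64(-153.0), 0.2), (np.float64(-152.5), 0.3), (np.float64(-152.0), 0.3), (np.float64(-151.5), 0.2), (np.float64(-151.0), 0.2), (np.float64(-150.5), 0.2), (np.float64(-150.0), 0.2), (np.float64(-147.5), 0.2), (np.float64(-147.0), 0.3), (np.float64(-146.5), 0.3), (np.float64(-146.0), 0.3), (np.float64(-145.5), 0.2), (np.float64(-145.0), 0.2), (np.float64(-139.5), 0.2), (np.float64(-139.0), 0.2), (np.float64(-138.5), 0.2), (np.float64(-127.5), 0.2), (np.float64(-116.0), 0.2), (np.float64(-115.5), 0.2), (np.float64(-112.0), 0.2), (np.float64(-111.5), 0.2), (np.float64(-80.5), 0.2), (np.float64(-80.0), 0.2), (np.float64(-79.5), 0.2), (np.float64(-75.0), -0.2), (np.float64(-62.5), -0.2), (np.float64(-62.0), -0.3), (np.float64(-61.5), -0.3), (np.float64(-59.0), -0.2), (np.float64(-42.5), -0.2), (np.float64(-31.5), -0.2), (np.float64(-31.0), -0.2), (np.float64(-30.5), -0.2), (np.float64(-30.0), -0.2), (np.float64(-29.5), -0.2), (np.float64(-29.0), -0.2), (np.float64(-24.5), -0.2)][ WARN:0@1.676] global loadsave.cpp:1063 imwrite_ Unsupported depth image for selected encoder is fallbacked to CV_8U.
```

View pics/t2.png

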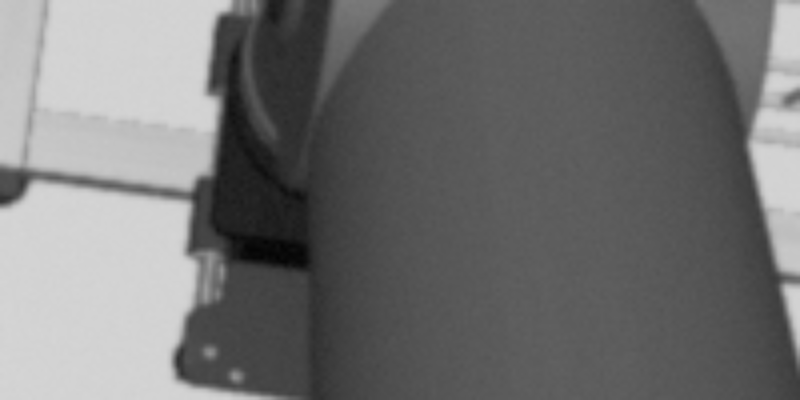

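The arm hides the tube mouth in the top view: the gripper covers x>200 in the crop. The end bar is still visible at left (0–40), so I'll track its outer edge instead.

```bash
cat > bar.py <<'E'
from h import *
from bench import ctrl
r=np.load("pics/rack.npz");c,d,ex=r["c"],r["d"],r["ex"]
def edge(p):
    p=p.astype(np.float32);g=p[:,:,2]-p[:,:,0];S=np.arange(.05,.22,.0005);E=[]
    for o in np.arange(.06,.22,.01):
        uv=proj("top",[[*(c+d*s+ex*o),.0925] for s in S]).astype(np.float32)
        v=cv2.remap(g,uv[:,:1],uv[:,1:],1).ravel()
        m=v<20
        k=[i for i in range(10,len(S)-30) if m[i-10:i].all() and not m[i:i+20].any()]
        if k:E.append(S[k[0]])
    return np.median(E)*1000,len(E)
a=edge(cv2.imread("pics/top0.png"));b=edge(ctrl.get_image("top")[0])
print("bar edge",a,b,"travel",b[0]-a[0])
E
python3 bar.py; python3 rel.py
```

```text
bar edge (np.float64(145.50000000000009), 16) (np.float64(71.50000000000003), 16) travel -74.00000000000006
t 8.12 pos [ 0.5106 -0.0394  0.0606] shift to rail in tool [-0.0193 -0.     -0.0004] turn -0.12132225156806697 tilt [-0.0004 -0.0012] s 19.31
F along d -5.18 ex -1.17 z -0.02 w 24.94 gf 10.0
```

```bash
sed -i 's/k\[0\]/k[-1]/; s/np.arange(.06,.22,.01)/np.arange(.12,.24,.01)/; s/.05,.22,.0005/.1,.26,.0005/' bar.py; python3 bar.py
```

```text
bar edge (np.float64(145.50000000000006), 12) (np.float64(167.50000000000006), 12) travel 22.0
```

```bash
python3 -m handwheel '[[0.02,0.003,0,0,0,0,0],[0.02,0.003,0,0,0,0,0],[0.02,0.003,0,0,0,0,0],[0.02,0.003,0,0,0,0,0],[0.02,0.003,0,0,0,0,0],[0.02,0.003,0,0,0,0,0]]' >/dev/null; python3 rel.py; python3 -m handwheel '[[0.02,0.003,0,0,0,0,0],[0.02,0.003,0,0,0,0,0],[0.02,0.003,0,0,0,0,0],[0.02,0.003,0,0,0,0,0],[0.02,0.003,0,0,0,0,0],[0.02,0.002,0,0,0,0,0]]' >/dev/null; python3 rel.py;python3 bar.py
```

```text
t 8.93 pos [ 0.5132 -0.0227  0.0605] shift to rail in tool [-0.0362  0.0001 -0.0004] turn -0.16125192467755234 tilt [-0.0009 -0.0025] s 36.21
F along d -8.09 ex -0.5 z 0.81 w 24.96 gf 10.0
t 9.68 pos [ 0.5159 -0.0057  0.0605] shift to rail in tool [-0.0535  0.0002 -0.0004] turn -0.1570003937834894 tilt [-0.0011 -0.0021] s 53.48
F along d -7.26 ex -0.26 z 0.5 w 24.36 gf 10.0
bar edge (np.float64(145.50000000000006), 12) (np.float64(201.50000000000009), 12) travel 56.00000000000003
```

```bash
python3 -m handwheel '[[0.02,0.001,0,0,0,0,0],[0.02,0.001,0,0,0,0,0],[0.02,0.001,0,0,0,0,0],[0.02,0.001,0,0,0,0,0]]' 8 >/dev/null; python3 rel.py; python3 -m handwheel '[[0.02,0.001,0,0,0,0,0],[0.02,0.001,0,0,0,0,0],[0.02,0.001,0,0,0,0,0],[0.02,0.001,0,0,0,0,0]]' >/dev/null; python3 rel.py;python3 bar.py
```

```text
t 10.22 pos [ 0.5167 -0.0009  0.0605] shift to rail in tool [-0.0584  0.0001 -0.0004] turn -0.1261381737778855 tilt [-0.0007 -0.0011] s 58.36
F along d -5.45 ex -0.26 z 1.46 w 24.82 gf 8.0
t 10.72 pos [0.5173 0.0031 0.0606] shift to rail in tool [-0.0624  0.0001 -0.0004] turn -0.12695834045888077 tilt [-0.0007 -0.0011] s 62.35
F along d -6.58 ex -0.47 z 0.88 w 24.95 gf 8.0
bar edge (np.float64(145.50000000000006), 12) (np.float64(210.5000000000001), 12) travel 65.00000000000006
```

Travel is about 65 mm and the hole is expected near 74, so I'll ease on in small steps.

```bash
python3 -m handwheel '[[0.02,0.001,0,0,0,0,0],[0.02,0.001,0,0,0,0,0],[0.02,0.001,0,0,0,0,0]]' >/dev/null; python3 rel.py; python3 -m handwheel '[[0.02,0.0005,0,0,0,0,0],[0.02,0.0005,0,0,0,0,0],[0.02,0.0005,0,0,0,0,0],[0.02,0.0005,0,0,0,0,0]]' >/dev/null; python3 rel.py; python3 -m handwheel '[[0.02,0.0005,0,0,0,0,0],[0.02,0.0005,0,0,0,0,0]]' >/dev/null; python3 rel.py
```

```text
t 11.15 pos [0.518  0.008  0.0606] shift to rail in tool [-0.0673  0.0001 -0.0005] turn -0.09057098608292868 tilt [-0.0001  0.0014] s 67.29
F along d 1.52 ex 0.29 z -0.76 w 24.88 gf 8.0
t 11.65 pos [0.5183 0.0094 0.0605] shift to rail in tool [-0.0688  0.0001 -0.0005] turn -0.06029183316301001 tilt [-0.0003  0.0003] s 68.79
F along d 1.1 ex -1.71 z 0.74 w 24.85 gf 8.0
t 11.9 pos [0.5183 0.0097 0.0605] shift to rail in tool [-0.0691  0.0001 -0.0004] turn -0.08706234568863813 tilt [-0.0005 -0.0004] s 69.09
F along d -1.54 ex -2.27 z 1.37 w 24.77 gf 8.0
```

The force dropped and is now climbing, with less motion per step, which suggests a click. I'll look.

```bash
python3 bar.py; python3 - <<'E'
from h import *
from bench import ctrl
b=np.mean([ctrl.get_image("side")[0].astype(np.float32) for _ in range(3)],0);a=np.mean([ctrl.get_image("top")[0].astype(np.float32) for _ in range(3)],0)
b=cv2.resize(b[260:400,270:370],None,fx=4,fy=4,interpolation=2);a=cv2.resize(a[210:290,340:440],None,fx=4,fy=4,interpolation=2)
o=np.zeros((560,800,3));o[:,:400]=b;o[:320,400:]=a
cv2.imwrite("pics/c1.png",np.clip(o*1.7,0,255).astype(np.uint8))
for n in("top","side"):print(n,proj(n,[[.493,-.056,.08],[.523,-.061,.08]]))
E
```

```text
bar edge (np.float64(145.50000000000006), 12) (np.float64(217.5000000000001), 12) travel 72.00000000000006
top [[401.41516539 254.5690548 ]
 [403.592569   236.233122  ]]
side [[310.46230141 314.53664891]
 [329.88086193 312.07273887]]
```

View pics/c1.png

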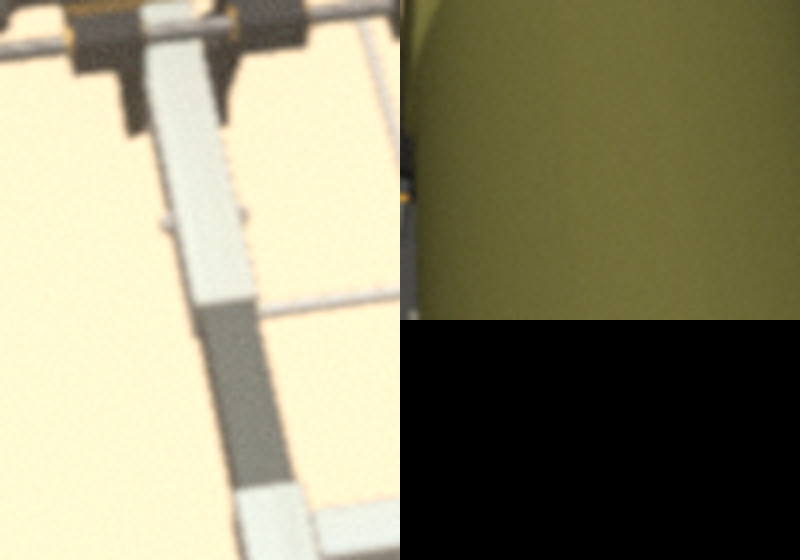

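The side crop shows both buttons standing out of the tube at (167,222) and (243,213), so it has clicked. I'll let go and lift clear.

```bash
python3 -m handwheel '[[0.075,0,0,0,0,0,0],[0.075,0,0,0,0,0,0],[0.075,0,0,0,0,0,0],[0.075,0,0,0,0,0,0],[0.075,0,0,-0.03,0,0,0],[0.075,0,0,-0.05,0,0,0],[0.075,0,0,-0.05,0,0,0],[0.075,0,0,-0.03,0,0,0],[0.075,0,-0.04,0,0,0,0],[0.075,0,0,0,0,0,0]]'; python3 rel.py; python3 bar.py; python3 - <<'E'
from h import *
from bench import ctrl
b=ctrl.get_image("side")[0]
b=cv2.resize(b[120:420,240:560],(640,600),interpolation=2)
cv2.imwrite("pics/c2.png",np.clip(b*1.6,0,255).astype(np.uint8))
E
```

```text
time: 13.5
position: [0.4775, 0.017, 0.2208]
tool_rot: [-2.388, -2.039, -0.002]
ft_force: [0.4, -0.0, -0.2]
grip_width: 0.861
grip_force: 0.0
t 13.5 pos [0.4775 0.017  0.2208] shift to rail in tool [-0.0702  0.0415  0.1596] turn 0.008787128539241351 tilt [-0.0001  0.002 ] s 69.9
F along d 0.01 ex 0.38 z -0.15 w 74.91 gf 0.0
bar edge (np.float64(145.50000000000006), 12) (np.float64(217.5000000000001), 12) travel 72.00000000000006
```

View pics/c2.png

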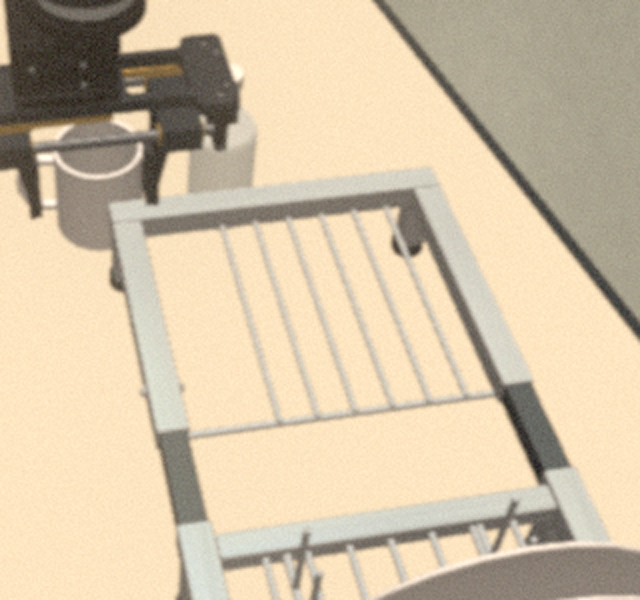

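The rack stands extended with the buttons out at (145,392) and (180,387). The mug and bottle are untouched, and the gripper hovers clear of everything.

```bash
python3 -c "
from bench import ctrl
print(ctrl.close_job())"
```

```text
the job is handed in; nothing more can be done
None
```

The job is handed in: the rack stands at its wide setting, drawn out about 72 mm with both buttons seen out of the second holes, the mug and bottle were not touched, and the arm is clear; the verdict was not shown to me.

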